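Pack the setter's bur pots into the bench caddy

ROBOT

A 7-joint arm with a two-finger parallel gripper is mounted at the origin on the work surface. World frame = base frame: x ahead of the robot, y to its left, z up, the work surface at z = 0. Lengths are in m, angles in degrees, forces in N, time in s.
With the tool pointing down it reaches from about 0.4 to 0.85 m from the base axis. Payload 6.9 kg.
Tool frame: the origin (TCP) lies between the finger pads; the fingertips stand 8 mm ahead of it and the grasp point (between the pads) lies 11 mm behind it; z points along the fingers, y is the line along which they close (so a half turn about z gives the same grasp; the last joint's range is limited). The gripper opens to 85 mm and grips with 20 to 120 N. Pads are 22 mm wide; open, the fingers measure 114 mm over their backs; the gripper's body (76 mm by 85 mm) begins 54 mm behind the grasp point. The pads swing forward as they close: fully open they stand 13 mm farther back than shut.
Start: joints at [72.909, 29.078, -13.613, 85.955, 7.202, 65.827, -8.869], TCP at [0.246, -0.575, 0.239] pointing down, gripper open.
Joint ranges: [-176.47, 176.47], [-13.61, 117.27], [-81.72, 77.17], [0.22, 143.17], [-87.28, 267.28], [10, 112.55], [-165.47, 165.47]. Speed limits (degrees/s): [136.94, 136.94, 180, 180, 180, 180, 180].

INTERFACE

Orientations are given as a 3x3 rotation matrix whose columns are the frame's x, y, z axes.
In Python, from rig import ctrl gives the robot as it stands.
- The arm moves only by the tool play_rows, never from a script. Its argument "deltas" is a list of rows, each an object of numbers: "dx", "dy", "dz": the shift along the world's x, y, z in mm; "yaw": the turn about the world's z in degrees; "jaw": the opening, from 0 (shut) to 1 (fully open). In form: [{"dx": .., "dy": .., "dz": .., "yaw": .., "jaw": ..}, ...]. A call has 1 to 8 rows; each row shifts and turns the commanded pose from where the row before left it; what a row does not reach is not made up. A row lasts 1/10 s, in which the tool goes at most 50 mm and 8.59 degrees, less where a joint would pass 70% of its speed; a pose out of reach is approached as far as the arm can. A call with a gripper value outside its range is refused whole. The fingers move at their own pace and stop on an object; "squeeze" is the grip in N (left out, the last holds). Time passes only in rows, so rows that do not move let the fingers close. It gives the time, the measured TCP pose, the force, the opening and the grip force at its end, in the units of the state.
- ctrl.observe(): the state, without advancing time (a new reading comes with each control period).
- ctrl.snapshot(name): name is "side" or "top"; returns the picture (420x560x3 uint8, blue, green, red); there is no depth.
- ctrl.camera_params(name): a dict with "mtx" (3x3 intrinsics, pixels), "cam_to_world" (4x4, takes a point from camera to world coordinates). Camera axes: x right, y down, z forward; pixel columns grow to the right and rows downward; lengths in m; the calibration is good to about 2 mm. A picture is of the moment at which its call begins. camera_params takes no time and is no camera call.
- ctrl.close_job(): hands the job in; it is judged then, once.
The state is a dict: "t": time; "qpos": joint angles; "qvel": joint speeds; "joint_torque": joint torques, N m; "eef_pos": TCP position; "ee_rot": TCP orientation; "ft_force": force on the tool from outside, world axes, zero at the start; "wrist_torque": the same for the moment, N m; "grip_width": opening from 0.0 (shut) to 1.0 (fully open); "gripper_force": force on a finger pad.
Only numpy, scipy, OpenCV 4.12 (cv2) and the standard library are available. Lean on these libraries where they do the work, as an engineer would, in place of code of your own. Each camera call takes 0.05 s, during which the arm holds its last target. There are 200 camera calls.

TASK

Pack the four pots of steel burs into the wooden caddy: stand each one upright in the middle of the disc that has the colour of its collar, and keep the pots upright all the while so that no bur falls out. Two look-alikes, the empty pot and the pot of wooden sticks, do not belong there: leave them where they stand.

Things in the scene. Friction and masses are not known exactly. Their poses are not given: they have to be found in the camera images.
- pot_red: Upright round dark steel pot, 42 mm in diameter (the collar 43), 50 mm tall, about 180 g, with a red collar around its top 8 mm, packed with silver-grey steel burs that stand up out of it to 72 mm above its foot. Loose on the table. Origin: centre of its underside, z up along its axis; yaw means nothing.
- pot_yellow: Upright round dark steel pot, 42 mm in diameter (the collar 43), 50 mm tall, about 180 g, with a yellow collar around its top 8 mm, packed with silver-grey steel burs that stand up out of it to 72 mm above its foot. Loose on the table. Origin: centre of its underside, z up along its axis; yaw means nothing.
- pot_blue: Upright round dark steel pot, 42 mm in diameter (the collar 43), 50 mm tall, about 180 g, with a blue collar around its top 8 mm, packed with silver-grey steel burs that stand up out of it to 72 mm above its foot. Loose on the table. Origin: centre of its underside, z up along its axis; yaw means nothing.
- pot_green: Upright round dark steel pot, 42 mm in diameter (the collar 43), 50 mm tall, about 180 g, with a green collar around its top 8 mm, packed with silver-grey steel burs that stand up out of it to 72 mm above its foot. Loose on the table. Origin: centre of its underside, z up along its axis; yaw means nothing.
- pot_empty: Upright round dark steel pot, 42 mm in diameter (the collar 43), 50 mm tall, about 180 g, with a red collar around its top 8 mm, but EMPTY: one looks into a dark hollow. Does not belong in the caddy. Origin: centre of its underside, z up.
- pot_sticks: Upright round dark steel pot, 42 mm in diameter (the collar 43), 50 mm tall, about 180 g, with a blue collar around its top 8 mm, but holding light-brown WOODEN sticks that stand up to 73 mm above its foot. Does not belong in the caddy. Origin: centre of its underside, z up.
- disc_red: Red disc, 50 mm wide, 3 mm thick, fixed, centred in one of the caddy's recesses. Origin: centre of its underside, 6 mm above the table; x, y along the caddy's sides. Caddy: fixed dark wooden tray 174 mm square, 20 mm tall, 2 by 2 recesses 66 mm square, centres 84 mm apart; rims and ribs rise 11 mm above the discs' tops. Which disc lies in which recess varies.
- disc_yellow: Yellow disc, 50 mm wide, 3 mm thick, fixed, centred in one of the caddy's recesses. Origin: centre of its underside, 6 mm above the table; x, y along the caddy's sides. Caddy: fixed dark wooden tray 174 mm square, 20 mm tall, 2 by 2 recesses 66 mm square, centres 84 mm apart; rims and ribs rise 11 mm above the discs' tops. Which disc lies in which recess varies.
- disc_blue: Blue disc, 50 mm wide, 3 mm thick, fixed, centred in one of the caddy's recesses. Origin: centre of its underside, 6 mm above the table; x, y along the caddy's sides. Caddy: fixed dark wooden tray 174 mm square, 20 mm tall, 2 by 2 recesses 66 mm square, centres 84 mm apart; rims and ribs rise 11 mm above the discs' tops. Which disc lies in which recess varies.
- disc_green: Green disc, 50 mm wide, 3 mm thick, fixed, centred in one of the caddy's recesses. Origin: centre of its underside, 6 mm above the table; x, y along the caddy's sides. Caddy: fixed dark wooden tray 174 mm square, 20 mm tall, 2 by 2 recesses 66 mm square, centres 84 mm apart; rims and ribs rise 11 mm above the discs' tops. Which disc lies in which recess varies.

How it is judged (in metres and radians):
At the end, for the whole second after the job is handed in: Each bur pot rests upright (within 0.12 rad) on the disc of its colour, axis within 15 mm of the disc's centre, its underside less than 8 mm above the disc's underside; the empty pot and the pot of sticks stand upright within 20 mm of where they started; all at rest (horizontal distance between pot_red and disc_red below 0.015 m and z of pot_red in the frame of disc_red below 0.008 m and angle between each of pot_red, pot_yellow, pot_blue, pot_green, pot_empty, pot_sticks's own z axis and vertical below 0.12 rad and linear speed of each of pot_red, pot_yellow, pot_blue, pot_green, pot_empty, pot_sticks below 0.02 m/s and horizontal distance between pot_yellow and disc_yellow below 0.015 m and z of pot_yellow in the frame of disc_yellow below 0.008 m and horizontal distance between pot_blue and disc_blue below 0.015 m and z of pot_blue in the frame of disc_blue below 0.008 m and horizontal distance between pot_green and disc_green below 0.015 m and z of pot_green in the frame of disc_green below 0.008 m and distance of each of pot_empty, pot_sticks from where it was at the start of the episode below 0.02 m); the robot touches nothing.
It fails at once if a bur pot is tipped by more than 0.6 rad (angle between any of pot_red, pot_yellow, pot_blue, pot_green's own z axis and vertical above 0.6 rad).
It fails at once if the empty pot or the pot of sticks is moved by more than 30 mm (distance of any of pot_empty, pot_sticks from where it was at the start of the episode above 0.03 m).
It also fails if it takes over 112 s, if anything falls off the work surface, if the arm or the gripper's body presses on something with over 40 N, if the wrist force passes 120 N, or if a joint passes its speed limit or range.

## Working session

There is one attempt and no reset: what is moved stays moved. The work goes in short steps, Python scripts to look and compute and a tool call to move; the robot and the scene stay as the last step left them, time stands still between calls to the robot, and variables do not carry over. Pictures are saved under pics/ and viewed, at most 14 in all, crops included, and the job is handed in when it is done.

Besides the shell and the picture viewer there is one more tool, called after "Emit:" by a JSON object that holds its "name" and its "arguments". play_rows: Moves the arm, as the interface text tells. Its arguments: {"type":"object","properties":{"deltas":{"type":"array","items":{"type":"object","properties":{"dx":{"type":"number"},"dy":{"type":"number"},"dz":{"type":"number"},"yaw":{"type":"number"},"jaw":{"type":"number"}}}},"squeeze":{"type":"number"}},"required":["deltas"]}

```bash
mkdir -p pics
python3 - <<'E'
from rig import ctrl
import cv2
for n in("top","side"):
    cv2.imwrite(f"pics/{n}0.png",ctrl.snapshot(n)); p=ctrl.camera_params(n); print(n,p["mtx"],p["cam_to_world"])
s=ctrl.observe();print(s["t"],s["eef_pos"],s["ee_rot"],s["grip_width"])
E
```

```text
top [[486.5231581    0.         292.44048165]
 [  0.         486.5231581  220.19384091]
 [  0.           0.           1.        ]] [[ 0.00955359 -0.99805411  0.06161761  0.48418894]
 [-0.99989674 -0.01019641 -0.01012653  0.04320047]
 [ 0.01073511 -0.0615145  -0.99804846  0.94033278]
 [ 0.          0.          0.          1.        ]]
side [[542.92405705   0.         280.0065824 ]
 [  0.         542.92405705 211.37825736]
 [  0.           0.           1.        ]] [[-0.83111568 -0.35284967  0.42981838  0.01787194]
 [-0.55588771  0.50581599 -0.6596507   0.832431  ]
 [ 0.01534852 -0.78717679 -0.61653639  0.77811632]
 [ 0.          0.          0.          1.        ]]
0.1 [ 0.24533636 -0.57438038  0.23853923] [[ 9.19593525e-01  3.92870661e-01 -6.26608261e-04]
 [ 3.92871161e-01 -9.19592406e-01  1.43436734e-03]
 [-1.27033526e-05 -1.56521124e-03 -9.99998775e-01]] 0.9989208397853327
```

View pics/top0.png

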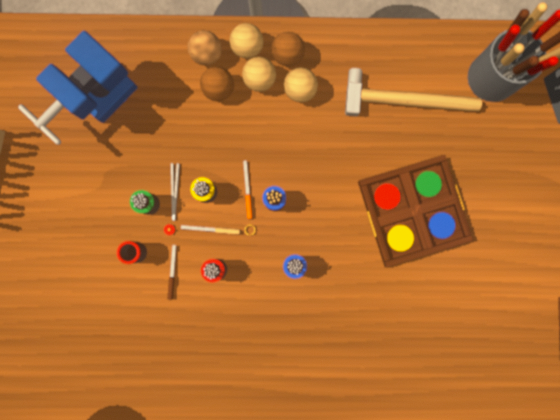

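View pics/side0.png

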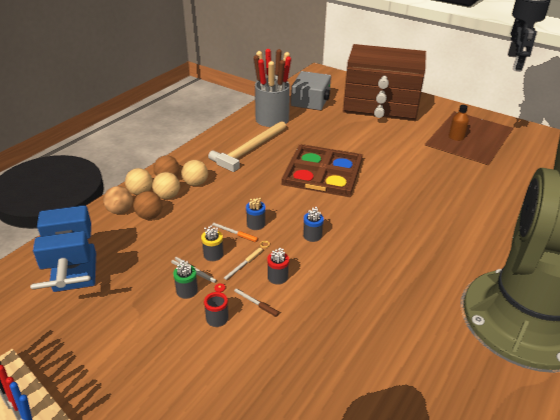

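```bash
cat > h.py <<'E'
import cv2, numpy as np
from rig import ctrl
from scipy.optimize import least_squares
HUE={"red":[(0,6),(174,180)],"yellow":[(24,34)],"blue":[(108,128)],"green":[(50,80)]}
A=np.linspace(0,2*np.pi,40)
def cam(n):
    p=ctrl.camera_params(n); return np.array(p["mtx"]),np.array(p["cam_to_world"])
def proj(n,P):
    K,T=cam(n); q=(np.asarray(P)-T[:3,3])@T[:3,:3]@K.T; return q[:,:2]/q[:,2:]
def ray(n,uv,z):
    K,T=cam(n); d=T[:3,:3]@np.linalg.solve(K,[*uv,1]); return T[:3,3]+d*(z-T[2,3])/d[2]
def ring(x,y,r,zs): return np.vstack([np.c_[x+r*np.cos(A),y+r*np.sin(A),0*A+z] for z in zs])
def fit(n,img,col,x0,r,zs,win=26):
    hsv=cv2.cvtColor(img,cv2.COLOR_BGR2HSV)
    m=sum(cv2.inRange(hsv,(a,170,60),(b,255,255)) for a,b in HUE[col])
    c=proj(n,[[*x0,np.mean(zs)]])[0]; w=np.zeros_like(m); cv2.circle(w,tuple(int(v) for v in c.round()),win,255,-1)
    pts=cv2.findNonZero(m&w)[:,0].astype(np.float32)
    box=lambda p:np.r_[p.min(0),p.max(0)]
    b=box(pts)+[-.5,-.5,.5,.5]
    s=least_squares(lambda v:box(proj(n,ring(*v,r,zs)))-b,x0)
    return s.x.round(4),s.fun.round(1)
POT={"red":("red",(213,270)),"yellow":("yellow",(203,189)),"blue":("blue",(295,267)),"green":("green",(142,202)),"empty":("red",(130,252)),"sticks":("blue",(274,198))}
DISC={"red":(388,196),"yellow":(401,238),"blue":(442,225),"green":(429,184)}
E
python3 - <<'E'
from h import *
I={n:cv2.imread(f"pics/{n}0.png") for n in("top","side")}
for k,(c,uv) in POT.items():
    x0=ray("top",uv,.05)[:2]; print(k,[fit(n,I[n],c,x0,.0215,[.042,.05],w) for n,w in(("top",18),("side",17))])
D={}
for k,uv in DISC.items():
    x0=ray("top",uv,.009)[:2]; r=[fit(n,I[n],k,x0,.025,[.009],w) for n,w in(("top",18),("side",17))];D[k]=r[0][0];print("disc",k,r)
for a,b in("red","green"),("red","yellow"),("blue","green"),("blue","yellow"):
    d=D[b]-D[a];print(a,b,np.linalg.norm(d),np.degrees(np.arctan2(d[1],d[0])))
E
```

```text
red [(array([0.446 , 0.1792]), array([-0.1, -0.9,  0.1,  0.9])), (array([0.4441, 0.182 ]), array([ 0.5, -1.6, -0.5,  1.5]))]
yellow [(array([0.5953, 0.2024]), array([-1. , -0.3,  1. ,  0.3])), (array([0.5947, 0.2027]), array([-0.6, -2.9,  0.6,  2.7]))]
blue [(array([0.4537, 0.046 ]), array([-10.8,  -8.4,  10.8,   8.3])), (array([0.4529, 0.0325]), array([-1.1, -1.3,  1.1,  1.2]))]Traceback (most recent call last):
  File "<stdin>", line 4, in <module>
  File "h.py", line 17, in fit
    pts=cv2.findNonZero(m&w)[:,0].astype(np.float32)
        ~~~~~~~~~~~~~~~~~~~~^^^^^
TypeError: 'NoneType' object is not subscriptable
```

```bash
sed -i 's/(a,170,60)/(a,110,40)/; s/"green":\[(50,80)\]/"green":[(45,90)]/; s/(108,128)/(102,132)/' h.py
cat > m.py <<'E'
from h import *
I={n:cv2.imread(f"pics/{n}0.png") for n in("top","side")}
for n,uv in(("top",(142,202)),("top",(295,267))):
    h=cv2.cvtColor(I[n],cv2.COLOR_BGR2HSV); print(h[uv[1],uv[0]-13:uv[0]+14:2].tolist())
for k,(c,uv) in POT.items():
  for n,w in(("top",18),("side",17)):
    try: print(k,n,fit(n,I[n],c,ray("top",uv,.05)[:2],.0215,[.042,.05],w))
    except Exception as e: print(k,n,e)
D={}
for k,uv in DISC.items():
    x0=ray("top",uv,.009)[:2]; r=[fit(n,I[n],k,x0,.025,[.009],w) for n,w in(("top",18),("side",17))];D[k]=r[0][0];print("disc",k,r)
for a,b in("red","green"),("red","yellow"),("blue","green"),("blue","yellow"):
    d=D[b]-D[a];print(a,b,np.linalg.norm(d),np.degrees(np.arctan2(d[1],d[0])))
E
python3 m.py
```

```text
[[25, 171, 171], [55, 137, 180], [44, 92, 147], [14, 62, 148], [15, 59, 170], [14, 67, 137], [14, 64, 151], [15, 61, 155], [14, 64, 143], [12, 129, 71], [45, 151, 91], [54, 158, 129], [48, 152, 104], [16, 133, 69]]
[[7, 118, 183], [113, 138, 201], [112, 145, 193], [13, 34, 171], [14, 61, 166], [14, 63, 161], [15, 60, 179], [15, 55, 176], [14, 63, 158], [14, 65, 173], [150, 32, 97], [115, 127, 129], [138, 68, 98], [12, 176, 119]]
red top (array([0.446 , 0.1783]), array([ 0.4, -0.9, -0.4,  0.9]))
red side (array([0.4433, 0.1833]), array([ 0.5, -1.1, -0.5,  1. ]))
yellow top (array([0.5953, 0.2024]), array([-1. , -0.3,  1. ,  0.3]))
yellow side (array([0.5947, 0.2027]), array([-0.6, -2.9,  0.6,  2.7]))
blue top (array([0.4546, 0.0296]), array([-0.8, -0.9,  0.8,  0.8]))
blue side (array([0.4537, 0.0312]), array([-0.1, -0.7,  0.1,  0.7]))
green top (array([0.5709, 0.3121]), array([-0.4, -0.8,  0.4,  0.8]))
green side (array([0.5708, 0.3134]), array([-0.1, -1. ,  0.1,  1. ]))
empty top (array([0.4781, 0.3331]), array([-0.5, -1.3,  0.5,  1.3]))
empty side (array([0.4833, 0.3267]), array([-0
[... 206 characters left out ...]
ay([ 0.6,  0.1, -0.6, -0.1])), (array([ 0.5893, -0.1471]), array([ 0.6, -0.1, -0.6,  0.1]))]
disc yellow [(array([ 0.5096, -0.1729]), array([-0.5, -0.5,  0.5,  0.5])), (array([ 0.5093, -0.1739]), array([-0.6, -0.8,  0.6,  0.7]))]
disc blue [(array([ 0.5354, -0.253 ]), array([ 0.1, -0.5, -0.1,  0.5])), (array([ 0.5365, -0.2548]), array([-0.1, -0.2,  0.1,  0.2]))]
disc green [(array([ 0.6145, -0.2276]), array([ 0.6, -0.3, -0.6,  0.3])), (array([ 0.6153, -0.2289]), array([ 0. , -0.1, -0. ,  0.1]))]
red green 0.08339838127925504 -72.41236725678466
red yellow 0.08346933568682573 -162.71558855502252
blue green 0.08307809578944386 17.80247447375912
blue yellow 0.08415254006861586 107.85361362512758
```

Emit:
{"name": "play_rows", "arguments": {"deltas": [{"dx": 13, "dy": 38, "yaw": 5, "jaw": 0.75}, {"dx": 13, "dy": 38, "yaw": 5, "jaw": 0.75}, {"dx": 13, "dy": 38, "yaw": 5, "jaw": 0.75}, {"dx": 13, "dy": 38, "yaw": 5, "jaw": 0.75}, {"dx": 13, "dy": 38, "yaw": 5, "jaw": 0.75}, {"dx": 13, "dy": 38, "yaw": 5, "jaw": 0.75}, {"dx": 13, "dy": 38, "yaw": 5, "jaw": 0.75}, {"dx": 13, "dy": 38, "yaw": 5, "jaw": 0.75}], "squeeze": 40}}

```text
invalid input
```

Emit:
{"name": "play_rows", "arguments": {"deltas": [{"dx": 13, "dy": 38, "jaw": 0.75}, {"dx": 13, "dy": 38, "jaw": 0.75}, {"dx": 13, "dy": 38, "jaw": 0.75}, {"dx": 13, "dy": 38, "jaw": 0.75}, {"dx": 13, "dy": 38, "jaw": 0.75}, {"dx": 13, "dy": 38, "jaw": 0.75}, {"dx": 13, "dy": 38, "jaw": 0.75}, {"dx": 13, "dy": 38, "jaw": 0.75}]}}

```text
invalid input
```

Emit:
{"name": "play_rows", "arguments": {"deltas": [{"dz": -30}, {"dz": -30}, {"dz": -20}, {"dz": 0}]}}

```text
invalid input
```

Emit:
{"name": "play_rows", "arguments": {"deltas": [{"dx": 13, "dy": 38, "dz": 0, "yaw": 5, "jaw": 0.75}, {"dx": 13, "dy": 38, "dz": 0, "yaw": 5, "jaw": 0.75}, {"dx": 13, "dy": 38, "dz": 0, "yaw": 5, "jaw": 0.75}, {"dx": 13, "dy": 38, "dz": 0, "yaw": 5, "jaw": 0.75}, {"dx": 13, "dy": 38, "dz": 0, "yaw": 5, "jaw": 0.75}, {"dx": 13, "dy": 38, "dz": 0, "yaw": 5, "jaw": 0.75}, {"dx": 13, "dy": 38, "dz": 0, "yaw": 5, "jaw": 0.75}, {"dx": 13, "dy": 38, "dz": 0, "yaw": 5, "jaw": 0.75}], "squeeze": 40}}

```text
t: 0.9
eef_pos: [0.3496, -0.2691, 0.2392]
ee_rot: [[0.449, 0.894, -0.0], [0.894, -0.449, 0.0], [-0.0, -0.0, -1.0]]
ft_force: [1.2, -0.1, 0.1]
grip_width: 0.748
gripper_force: 0.0
```

Emit:
{"name": "play_rows", "arguments": {"deltas": [{"dx": 13, "dy": 38, "dz": 0, "yaw": 0, "jaw": 0.75}, {"dx": 13, "dy": 38, "dz": 0, "yaw": 0, "jaw": 0.75}, {"dx": 13, "dy": 38, "dz": 0, "yaw": 0, "jaw": 0.75}, {"dx": 13, "dy": 38, "dz": 0, "yaw": 0, "jaw": 0.75}, {"dx": 13, "dy": 38, "dz": 0, "yaw": 0, "jaw": 0.75}, {"dx": 13, "dy": 38, "dz": 0, "yaw": 0, "jaw": 0.75}, {"dx": 13, "dy": 38, "dz": 0, "yaw": 0, "jaw": 0.75}, {"dx": 13, "dy": 34, "dz": 0, "yaw": 0, "jaw": 0.75}]}}

```text
t: 1.7
eef_pos: [0.4536, 0.0311, 0.2392]
ee_rot: [[0.451, 0.892, -0.0], [0.892, -0.451, 0.0], [-0.0, -0.0, -1.0]]
ft_force: [0.8, -0.2, 0.6]
grip_width: 0.749
gripper_force: 0.0
```

Emit:
{"name": "play_rows", "arguments": {"deltas": [{"dx": 0, "dy": 0, "dz": -40, "yaw": 0, "jaw": 0.75}, {"dx": 0, "dy": 0, "dz": -40, "yaw": 0, "jaw": 0.75}, {"dx": 0, "dy": 0, "dz": -30, "yaw": 0, "jaw": 0.75}, {"dx": 0, "dy": 0, "dz": 0, "yaw": 0, "jaw": 0.75}]}}

```text
t: 2.1
eef_pos: [0.451, 0.0289, 0.1262]
ee_rot: [[0.451, 0.892, -0.007], [0.892, -0.451, -0.0], [-0.003, -0.006, -1.0]]
ft_force: [-0.7, -0.5, -0.1]
grip_width: 0.749
gripper_force: 0.0
```

Run:
```python
from h import *
cv2.imwrite("pics/side1.png",cv2.resize(ctrl.snapshot("side")[150:290,220:420],None,fx=3,fy=3))
print(ctrl.observe()["eef_pos"])
```

```text
[0.4522989  0.02931009 0.12821649]
```

View pics/side1.png

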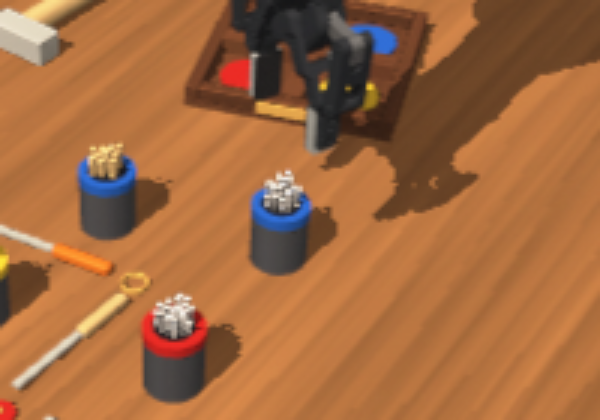

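Emit:
{"name": "play_rows", "arguments": {"deltas": [{"dx": 0, "dy": 0, "dz": -25, "yaw": 0, "jaw": 0.75}, {"dx": 0, "dy": 0, "dz": -25, "yaw": 0, "jaw": 0.75}, {"dx": 0, "dy": 0, "dz": -25, "yaw": 0, "jaw": 0.75}, {"dx": 0, "dy": 0, "dz": -18, "yaw": 0, "jaw": 0.75}, {"dx": 0, "dy": 0, "dz": -10, "yaw": 0, "jaw": 0.75}, {"dx": 0, "dy": 0, "dz": 0, "yaw": 0, "jaw": 0.75}, {"dx": 0, "dy": 0, "dz": 0, "yaw": 0, "jaw": 0.6}, {"dx": 0, "dy": 0, "dz": 0, "yaw": 0, "jaw": 0.55}]}}

```text
t: 2.95
eef_pos: [0.4544, 0.0293, 0.0274]
ee_rot: [[0.452, 0.892, 0.002], [0.892, -0.452, 0.0], [0.001, 0.002, -1.0]]
ft_force: [-0.4, -0.9, 0.2]
grip_width: 0.547
gripper_force: 0.0
```

Emit:
{"name": "play_rows", "arguments": {"deltas": [{"dx": 0, "dy": 0, "dz": 0, "yaw": 0, "jaw": 0.4}, {"dx": 0, "dy": 0, "dz": 0, "yaw": 0, "jaw": 0.4}, {"dx": 0, "dy": 0, "dz": 0, "yaw": 0, "jaw": 0.3}, {"dx": 0, "dy": 0, "dz": 0, "yaw": 0, "jaw": 0.3}, {"dx": 0, "dy": 0, "dz": 0, "yaw": 0, "jaw": 0.3}]}}

```text
t: 3.45
eef_pos: [0.4547, 0.0292, 0.0274]
ee_rot: [[0.452, 0.892, 0.003], [0.892, -0.452, -0.0], [0.001, 0.002, -1.0]]
ft_force: [0.8, -0.9, 7.6]
grip_width: 0.487
gripper_force: 39.5
```

Emit:
{"name": "play_rows", "arguments": {"deltas": [{"dx": 0, "dy": 0, "dz": 8, "yaw": 0, "jaw": 0.3}, {"dx": 0, "dy": 0, "dz": 16, "yaw": 0, "jaw": 0.3}, {"dx": 0, "dy": 0, "dz": 20, "yaw": 0, "jaw": 0.3}, {"dx": 3, "dy": -10, "dz": 16, "yaw": 0, "jaw": 0.3}, {"dx": 6, "dy": -21, "dz": 0, "yaw": 0, "jaw": 0.3}, {"dx": 9, "dy": -31, "dz": 0, "yaw": 0, "jaw": 0.3}, {"dx": 9, "dy": -31, "dz": 0, "yaw": 0, "jaw": 0.3}, {"dx": 9, "dy": -31, "dz": 0, "yaw": 0, "jaw": 0.3}]}}

```text
t: 4.25
eef_pos: [0.4894, -0.0959, 0.087]
ee_rot: [[0.452, 0.892, -0.0], [0.892, -0.452, 0.0], [0.0, -0.0, -1.0]]
ft_force: [1.4, -0.5, -2.5]
grip_width: 0.483
gripper_force: 41.0
```

Emit:
{"name": "play_rows", "arguments": {"deltas": [{"dx": 9, "dy": -31, "dz": 0, "yaw": 0, "jaw": 0.3}, {"dx": 9, "dy": -31, "dz": 0, "yaw": 0, "jaw": 0.3}, {"dx": 9, "dy": -31, "dz": 0, "yaw": 0, "jaw": 0.3}, {"dx": 9, "dy": -31, "dz": 0, "yaw": 0, "jaw": 0.3}, {"dx": 6, "dy": -21, "dz": 0, "yaw": 0, "jaw": 0.3}, {"dx": 3, "dy": -14, "dz": 0, "yaw": 0, "jaw": 0.3}, {"dx": 0, "dy": 0, "dz": 0, "yaw": 0, "jaw": 0.3}, {"dx": 0, "dy": 0, "dz": 0, "yaw": 0, "jaw": 0.3}]}}

```text
t: 5.05
eef_pos: [0.5341, -0.2525, 0.0863]
ee_rot: [[0.451, 0.892, -0.001], [0.892, -0.451, 0.001], [0.001, -0.001, -1.0]]
ft_force: [-0.4, -0.1, -3.0]
grip_width: 0.491
gripper_force: 40.9
```

Run:
```python
from h import *
a=ctrl.snapshot("side")[90:230,240:440]
cv2.imwrite("pics/side2.png",cv2.resize(a,None,fx=3,fy=3))
s=ctrl.observe();print(s["eef_pos"],s["grip_width"],s["gripper_force"])
```

```text
[ 0.53428296 -0.25186104  0.08643025] 0.4848679734798244 40.948829613626
```

View pics/side2.png

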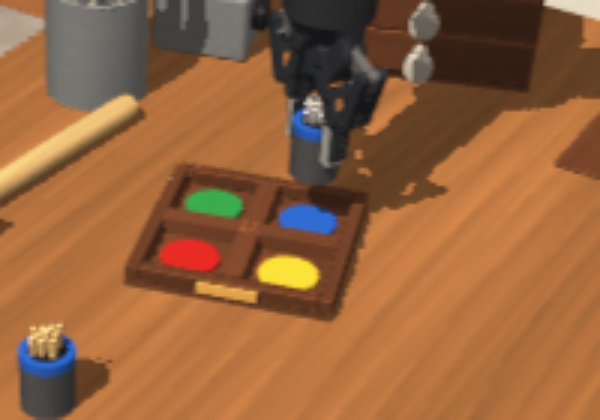

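Emit:
{"name": "play_rows", "arguments": {"deltas": [{"dx": 2, "dy": -2, "dz": -10, "yaw": 0, "jaw": 0.3}, {"dx": 0, "dy": 0, "dz": -14, "yaw": 0, "jaw": 0.3}, {"dx": 0, "dy": 0, "dz": -12, "yaw": 0, "jaw": 0.3}, {"dx": 0, "dy": 0, "dz": -8, "yaw": 0, "jaw": 0.3}, {"dx": 0, "dy": 0, "dz": -5, "yaw": 0, "jaw": 0.3}, {"dx": 0, "dy": 0, "dz": 0, "yaw": 0, "jaw": 0.3}, {"dx": 0, "dy": 0, "dz": 0, "yaw": 0, "jaw": 0.3}]}}

```text
t: 5.8
eef_pos: [0.5366, -0.2556, 0.0371]
ee_rot: [[0.452, 0.892, -0.0], [0.892, -0.452, 0.0], [0.0, -0.0, -1.0]]
ft_force: [0.4, 0.5, -2.0]
grip_width: 0.481
gripper_force: 40.7
```

Emit:
{"name": "play_rows", "arguments": {"deltas": [{"dx": 0, "dy": 0, "dz": -1, "yaw": 0, "jaw": 0.3}, {"dx": 0, "dy": 0, "dz": 0, "yaw": 0, "jaw": 0.52}, {"dx": 0, "dy": 0, "dz": 0, "yaw": 0, "jaw": 0.6}, {"dx": 0, "dy": 0, "dz": 0, "yaw": 0, "jaw": 0.75}, {"dx": 0, "dy": 0, "dz": 0, "yaw": 0, "jaw": 0.75}]}}

```text
t: 6.3
eef_pos: [0.5367, -0.2558, 0.0365]
ee_rot: [[0.452, 0.892, 0.0], [0.892, -0.452, -0.0], [0.0, 0.0, -1.0]]
ft_force: [0.5, 0.3, 0.2]
grip_width: 0.749
gripper_force: 0.0
```

Emit:
{"name": "play_rows", "arguments": {"deltas": [{"dx": 0, "dy": 0, "dz": 15, "yaw": 0, "jaw": 0.75}, {"dx": 0, "dy": 0, "dz": 25, "yaw": 0, "jaw": 0.75}, {"dx": 0, "dy": 0, "dz": 25, "yaw": 0, "jaw": 0.75}, {"dx": 0, "dy": 0, "dz": 25, "yaw": 0, "jaw": 0.75}, {"dx": -5, "dy": 22, "dz": 0, "yaw": 0, "jaw": 0.75}, {"dx": -8, "dy": 38, "dz": 0, "yaw": 0, "jaw": 0.75}, {"dx": -8, "dy": 38, "dz": 0, "yaw": 0, "jaw": 0.75}, {"dx": -8, "dy": 38, "dz": 0, "yaw": 0, "jaw": 0.75}]}}

```text
t: 7.1
eef_pos: [0.5074, -0.1185, 0.1275]
ee_rot: [[0.452, 0.892, 0.001], [0.892, -0.452, -0.0], [0.0, 0.001, -1.0]]
ft_force: [0.6, -0.2, 0.4]
grip_width: 0.752
gripper_force: 0.0
```

Run:
```python
from h import *
for n,w in(("top",20),("side",18)):
    print(fit(n,ctrl.snapshot(n),"blue",(.536,-.254),.0215,[.051,.059],w))
s=ctrl.observe();print(s["eef_pos"],s["grip_width"])
```

```text
Traceback (most recent call last):
  File "h.py", line 17, in fit
    pts=cv2.findNonZero(m&w)[:,0].astype(np.float32)
        ~~~~~~~~~~~~~~~~~~~~^^^^^
TypeError: 'NoneType' object is not subscriptable
```

Emit:
{"name": "play_rows", "arguments": {"deltas": [{"dx": -8, "dy": 40, "dz": 0, "yaw": 0, "jaw": 0.75}, {"dx": -8, "dy": 40, "dz": 0, "yaw": 0, "jaw": 0.75}, {"dx": -8, "dy": 40, "dz": 0, "yaw": 0, "jaw": 0.75}, {"dx": -8, "dy": 40, "dz": 0, "yaw": 0, "jaw": 0.75}, {"dx": -8, "dy": 40, "dz": 0, "yaw": 0, "jaw": 0.75}, {"dx": -8, "dy": 40, "dz": 0, "yaw": 0, "jaw": 0.75}, {"dx": -8, "dy": 38, "dz": 0, "yaw": 0, "jaw": 0.75}, {"dx": -6, "dy": 19, "dz": 0, "yaw": 0, "jaw": 0.75}]}}

```text
t: 7.95
eef_pos: [0.4451, 0.1813, 0.1277]
ee_rot: [[0.448, 0.894, 0.002], [0.894, -0.448, 0.002], [0.003, 0.001, -1.0]]
ft_force: [0.8, -0.2, 0.6]
grip_width: 0.748
gripper_force: 0.0
```

Emit:
{"name": "play_rows", "arguments": {"deltas": [{"dx": 0, "dy": 0, "dz": 0, "yaw": 0, "jaw": 0.75}, {"dx": 0, "dy": 0, "dz": 0, "yaw": 0, "jaw": 0.75}]}}

```text
t: 8.15
eef_pos: [0.4457, 0.1772, 0.1269]
ee_rot: [[0.451, 0.893, 0.001], [0.893, -0.451, -0.0], [0.0, 0.001, -1.0]]
ft_force: [0.4, 0.1, 0.1]
grip_width: 0.751
gripper_force: 0.0
```

Run:
```python
from h import *
n="top";I=ctrl.snapshot(n);print(fit(n,I,"blue",(.536,-.254),.0215,[.051,.059],18))
n="side";I=ctrl.snapshot(n);print(fit(n,I,"blue",(.536,-.254),.0215,[.051,.059],16))
cv2.imwrite("pics/side3.png",cv2.resize(I[100:340,150:430],None,fx=2,fy=2))
```

```text
(array([ 0.5337, -0.2484]), array([ 3.1,  1.2, -3.1, -1.2]))
(array([ 0.5351, -0.2518]), array([-0.6, -0.3,  0.6,  0.3]))
```

View pics/side3.png

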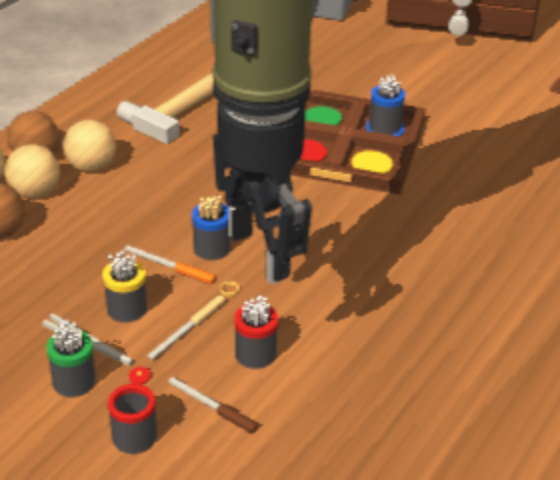

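Emit:
{"name": "play_rows", "arguments": {"deltas": [{"dx": 0, "dy": 2, "dz": -25, "yaw": 0, "jaw": 0.75}, {"dx": 0, "dy": 0, "dz": -25, "yaw": 0, "jaw": 0.75}, {"dx": 0, "dy": 0, "dz": -25, "yaw": 0, "jaw": 0.75}, {"dx": 0, "dy": 0, "dz": -16, "yaw": 0, "jaw": 0.75}, {"dx": 0, "dy": 0, "dz": -9, "yaw": 0, "jaw": 0.75}, {"dx": 0, "dy": 0, "dz": 0, "yaw": 0, "jaw": 0.75}, {"dx": 0, "dy": 0, "dz": 0, "yaw": 0, "jaw": 0.6}, {"dx": 0, "dy": 0, "dz": 0, "yaw": 0, "jaw": 0.55}]}}

```text
t: 9.05
eef_pos: [0.4462, 0.1793, 0.0271]
ee_rot: [[0.452, 0.892, 0.001], [0.892, -0.452, 0.001], [0.001, 0.001, -1.0]]
ft_force: [0.2, 0.1, 0.6]
grip_width: 0.548
gripper_force: 0.0
```

Emit:
{"name": "play_rows", "arguments": {"deltas": [{"dx": 0, "dy": 0, "dz": 0, "yaw": 0, "jaw": 0.4}, {"dx": 0, "dy": 0, "dz": 0, "yaw": 0, "jaw": 0.4}, {"dx": 0, "dy": 0, "dz": 0, "yaw": 0, "jaw": 0.3}, {"dx": 0, "dy": 0, "dz": 0, "yaw": 0, "jaw": 0.3}, {"dx": 0, "dy": 0, "dz": 0, "yaw": 0, "jaw": 0.3}]}}

```text
t: 9.55
eef_pos: [0.4463, 0.1793, 0.0272]
ee_rot: [[0.452, 0.892, 0.002], [0.892, -0.452, 0.0], [0.001, 0.002, -1.0]]
ft_force: [-0.1, -2.0, 6.7]
grip_width: 0.488
gripper_force: 39.8
```

Emit:
{"name": "play_rows", "arguments": {"deltas": [{"dx": 0, "dy": 0, "dz": 8, "yaw": 0, "jaw": 0.3}, {"dx": 0, "dy": 0, "dz": 20, "yaw": 0, "jaw": 0.3}, {"dx": 0, "dy": 0, "dz": 26, "yaw": 0, "jaw": 0.3}, {"dx": 0, "dy": 0, "dz": 26, "yaw": 0, "jaw": 0.3}, {"dx": 6, "dy": -14, "dz": 0, "yaw": 0, "jaw": 0.3}, {"dx": 12, "dy": -28, "dz": 0, "yaw": 0, "jaw": 0.3}, {"dx": 15, "dy": -34, "dz": 0, "yaw": 0, "jaw": 0.3}, {"dx": 15, "dy": -34, "dz": 0, "yaw": 0, "jaw": 0.3}]}}

```text
t: 10.35
eef_pos: [0.4936, 0.0683, 0.107]
ee_rot: [[0.451, 0.893, 0.0], [0.893, -0.451, 0.0], [0.0, 0.0, -1.0]]
ft_force: [1.3, -0.1, -2.2]
grip_width: 0.481
gripper_force: 41.0
```

Emit:
{"name": "play_rows", "arguments": {"deltas": [{"dx": 15, "dy": -34, "dz": 0, "yaw": 0, "jaw": 0.3}, {"dx": 15, "dy": -34, "dz": 0, "yaw": 0, "jaw": 0.3}, {"dx": 15, "dy": -34, "dz": 0, "yaw": 0, "jaw": 0.3}, {"dx": 15, "dy": -34, "dz": 0, "yaw": 0, "jaw": 0.3}, {"dx": 15, "dy": -34, "dz": 0, "yaw": 0, "jaw": 0.3}, {"dx": 12, "dy": -28, "dz": 0, "yaw": 0, "jaw": 0.3}, {"dx": 8, "dy": -19, "dz": 0, "yaw": 0, "jaw": 0.3}, {"dx": 0, "dy": 0, "dz": 0, "yaw": 0, "jaw": 0.3}]}}

```text
t: 11.15
eef_pos: [0.5886, -0.152, 0.1061]
ee_rot: [[0.457, 0.89, -0.0], [0.89, -0.457, -0.001], [-0.001, 0.0, -1.0]]
ft_force: [-0.0, -0.6, -1.3]
grip_width: 0.484
gripper_force: 40.9
```

Emit:
{"name": "play_rows", "arguments": {"deltas": [{"dx": 0, "dy": 0, "dz": -15, "yaw": 0, "jaw": 0.3}, {"dx": 0, "dy": 0, "dz": -15, "yaw": 0, "jaw": 0.3}, {"dx": 0, "dy": 0, "dz": -10, "yaw": 0, "jaw": 0.3}, {"dx": 0, "dy": 0, "dz": 0, "yaw": 0, "jaw": 0.3}, {"dx": 0, "dy": 0, "dz": 0, "yaw": 0, "jaw": 0.3}]}}

```text
t: 11.65
eef_pos: [0.5883, -0.1469, 0.0658]
ee_rot: [[0.451, 0.893, -0.001], [0.893, -0.451, 0.0], [-0.0, -0.001, -1.0]]
ft_force: [1.1, -0.4, -1.2]
grip_width: 0.488
gripper_force: 41.0
```

Emit:
{"name": "play_rows", "arguments": {"deltas": [{"dx": 1, "dy": -1, "dz": -10, "yaw": 0, "jaw": 0.3}, {"dx": 0, "dy": 0, "dz": -10, "yaw": 0, "jaw": 0.3}, {"dx": 0, "dy": 0, "dz": -6, "yaw": 0, "jaw": 0.3}, {"dx": 0, "dy": 0, "dz": -3, "yaw": 0, "jaw": 0.3}, {"dx": 0, "dy": 0, "dz": 0, "yaw": 0, "jaw": 0.3}, {"dx": 0, "dy": 0, "dz": 0, "yaw": 0, "jaw": 0.52}, {"dx": 0, "dy": 0, "dz": 0, "yaw": 0, "jaw": 0.6}, {"dx": 0, "dy": 0, "dz": 0, "yaw": 0, "jaw": 0.75}]}}

```text
t: 12.45
eef_pos: [0.5899, -0.1488, 0.0377]
ee_rot: [[0.452, 0.892, 0.001], [0.892, -0.452, -0.0], [0.0, 0.001, -1.0]]
ft_force: [-0.1, -0.2, -0.4]
grip_width: 0.746
gripper_force: 0.0
```

Emit:
{"name": "play_rows", "arguments": {"deltas": [{"dx": 0, "dy": 0, "dz": 0, "yaw": 0, "jaw": 0.75}, {"dx": 0, "dy": 0, "dz": 15, "yaw": 0, "jaw": 0.75}, {"dx": 0, "dy": 0, "dz": 25, "yaw": 0, "jaw": 0.75}, {"dx": 0, "dy": 0, "dz": 25, "yaw": 0, "jaw": 0.75}, {"dx": 0, "dy": 0, "dz": 25, "yaw": 0, "jaw": 0.75}, {"dx": 0, "dy": 20, "dz": 0, "yaw": 0, "jaw": 0.75}, {"dx": 0, "dy": 38, "dz": 0, "yaw": 0, "jaw": 0.75}, {"dx": 0, "dy": 38, "dz": 0, "yaw": 0, "jaw": 0.75}]}}

```text
t: 13.25
eef_pos: [0.5898, -0.0524, 0.1288]
ee_rot: [[0.454, 0.891, 0.002], [0.891, -0.454, -0.0], [0.001, 0.002, -1.0]]
ft_force: [0.2, 1.7, 0.2]
grip_width: 0.753
gripper_force: 0.0
```

Emit:
{"name": "play_rows", "arguments": {"deltas": [{"dx": 1, "dy": 40, "dz": 0, "yaw": 0, "jaw": 0.75}, {"dx": 1, "dy": 40, "dz": 0, "yaw": 0, "jaw": 0.75}, {"dx": 1, "dy": 40, "dz": 0, "yaw": 0, "jaw": 0.75}, {"dx": 1, "dy": 40, "dz": 0, "yaw": 0, "jaw": 0.75}, {"dx": 1, "dy": 40, "dz": 0, "yaw": 0, "jaw": 0.75}, {"dx": 0, "dy": 35, "dz": 0, "yaw": 0, "jaw": 0.75}, {"dx": 0, "dy": 19, "dz": 0, "yaw": 0, "jaw": 0.75}, {"dx": 0, "dy": 0, "dz": 0, "yaw": 0, "jaw": 0.75}]}}

```text
t: 14.05
eef_pos: [0.5937, 0.2061, 0.1288]
ee_rot: [[0.447, 0.895, 0.001], [0.895, -0.447, 0.003], [0.003, -0.001, -1.0]]
ft_force: [0.4, 1.3, 0.0]
grip_width: 0.748
gripper_force: 0.0
```

Emit:
{"name": "play_rows", "arguments": {"deltas": [{"dx": 0, "dy": 0, "dz": 0, "yaw": 0, "jaw": 0.75}, {"dx": 0, "dy": 0, "dz": 0, "yaw": 0, "jaw": 0.75}]}}

```text
t: 14.25
eef_pos: [0.5949, 0.1994, 0.1276]
ee_rot: [[0.454, 0.891, 0.0], [0.891, -0.454, -0.001], [-0.001, 0.001, -1.0]]
ft_force: [0.1, -0.2, 0.2]
grip_width: 0.745
gripper_force: 0.0
```

Run:
```python
from h import *
for n in("top","side"):
    I=ctrl.snapshot(n)
    for c,x,h in("blue",(.536,-.254),.051),("red",(.589,-.148),.051),("yellow",(.595,.2025),.042),("green",(.571,.313),.042):
        try:print(n,c,fit(n,I,c,x,.0215,[h,h+.008],17))
        except Exception:print(n,c,"hidden")
```

```text
top blue (array([ 0.5338, -0.2511]), array([ 1.6,  1.2, -1.6, -1.2]))
top red (array([ 0.5859, -0.1432]), array([ 2.9,  2.1, -2.8, -2.1]))
top yellow (array([0.5943, 0.2033]), array([ 5.4,  5.2, -5.5, -5.2]))
top green hidden
side blue (array([ 0.5244, -0.2322]), array([-0.7,  4.2,  0.7, -4. ]))
side red (array([ 0.5778, -0.1273]), array([ 0.1,  3.9, -0.1, -3.7]))
side yellow (array([0.5956, 0.2015]), array([-0.6, -2.4,  0.6,  2.2]))
side green (array([0.5708, 0.3134]), array([-0.1, -1. ,  0.1,  1. ]))
```

Emit:
{"name": "play_rows", "arguments": {"deltas": [{"dx": 0, "dy": 0, "dz": -25, "yaw": 0, "jaw": 0.75}, {"dx": 0, "dy": 0, "dz": -25, "yaw": 0, "jaw": 0.75}, {"dx": 0, "dy": 0, "dz": -25, "yaw": 0, "jaw": 0.75}, {"dx": 0, "dy": 0, "dz": -16, "yaw": 0, "jaw": 0.75}, {"dx": 0, "dy": 0, "dz": -9, "yaw": 0, "jaw": 0.75}, {"dx": 0, "dy": 0, "dz": 0, "yaw": 0, "jaw": 0.75}, {"dx": 0, "dy": 0, "dz": 0, "yaw": 0, "jaw": 0.6}, {"dx": 0, "dy": 0, "dz": 0, "yaw": 0, "jaw": 0.55}]}}

```text
t: 15.15
eef_pos: [0.5952, 0.2016, 0.0284]
ee_rot: [[0.452, 0.892, 0.002], [0.892, -0.452, 0.001], [0.001, 0.001, -1.0]]
ft_force: [-0.8, 0.5, 0.6]
grip_width: 0.549
gripper_force: 0.0
```

Emit:
{"name": "play_rows", "arguments": {"deltas": [{"dx": 0, "dy": 0, "dz": 0, "yaw": 0, "jaw": 0.4}, {"dx": 0, "dy": 0, "dz": 0, "yaw": 0, "jaw": 0.4}, {"dx": 0, "dy": 0, "dz": 0, "yaw": 0, "jaw": 0.3}, {"dx": 0, "dy": 0, "dz": 0, "yaw": 0, "jaw": 0.3}, {"dx": 0, "dy": 0, "dz": 0, "yaw": 0, "jaw": 0.3}]}}

```text
t: 15.65
eef_pos: [0.5954, 0.2015, 0.0286]
ee_rot: [[0.452, 0.892, 0.002], [0.892, -0.452, 0.001], [0.002, 0.002, -1.0]]
ft_force: [0.5, -0.7, 6.0]
grip_width: 0.481
gripper_force: 40.1
```

Run:
```python
from h import *
cv2.imwrite("pics/side4.png",cv2.resize(ctrl.snapshot("side")[130:340,150:430],None,fx=2.5,fy=2.5))
```

```text
(no output)
```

View pics/side4.png

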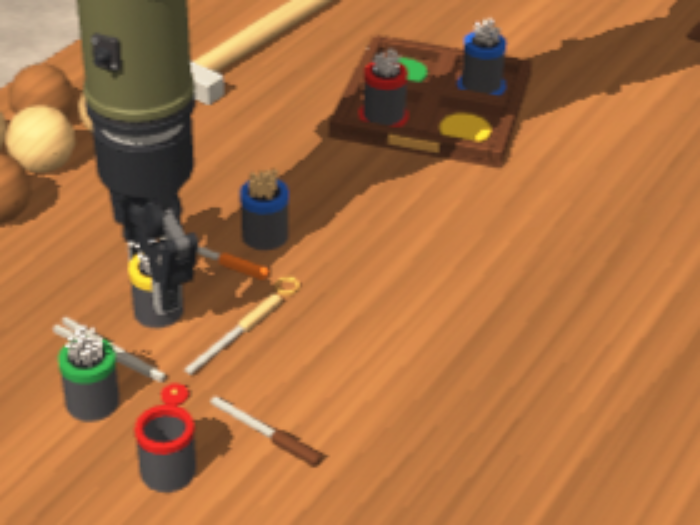

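Emit:
{"name": "play_rows", "arguments": {"deltas": [{"dx": 0, "dy": 0, "dz": 10, "yaw": 0, "jaw": 0.3}, {"dx": 0, "dy": 0, "dz": 25, "yaw": 0, "jaw": 0.3}, {"dx": 0, "dy": 0, "dz": 30, "yaw": 0, "jaw": 0.3}, {"dx": 0, "dy": 0, "dz": 30, "yaw": 0, "jaw": 0.3}, {"dx": -4, "dy": -18, "dz": 10, "yaw": 0, "jaw": 0.3}, {"dx": -8, "dy": -36, "dz": 0, "yaw": 0, "jaw": 0.3}, {"dx": -8, "dy": -36, "dz": 0, "yaw": 0, "jaw": 0.3}, {"dx": -8, "dy": -36, "dz": 0, "yaw": 0, "jaw": 0.3}]}}

```text
t: 16.5
eef_pos: [0.5657, 0.0741, 0.1327]
ee_rot: [[0.451, 0.892, -0.0], [0.892, -0.451, -0.0], [-0.0, -0.0, -1.0]]
ft_force: [1.2, -0.0, -2.2]
grip_width: 0.482
gripper_force: 41.2
```

Emit:
{"name": "play_rows", "arguments": {"deltas": [{"dx": -8, "dy": -36, "dz": 0, "yaw": 0, "jaw": 0.3}, {"dx": -8, "dy": -36, "dz": 0, "yaw": 0, "jaw": 0.3}, {"dx": -8, "dy": -36, "dz": 0, "yaw": 0, "jaw": 0.3}, {"dx": -8, "dy": -36, "dz": 0, "yaw": 0, "jaw": 0.3}, {"dx": -8, "dy": -36, "dz": 0, "yaw": 0, "jaw": 0.3}, {"dx": -8, "dy": -36, "dz": 0, "yaw": 0, "jaw": 0.3}, {"dx": -6, "dy": -22, "dz": 0, "yaw": 0, "jaw": 0.3}, {"dx": -3, "dy": -11, "dz": 0, "yaw": 0, "jaw": 0.3}]}}

```text
t: 17.3
eef_pos: [0.5082, -0.1765, 0.1323]
ee_rot: [[0.455, 0.89, -0.001], [0.89, -0.455, -0.001], [-0.001, -0.001, -1.0]]
ft_force: [0.0, 1.2, -2.1]
grip_width: 0.483
gripper_force: 41.1
```

Emit:
{"name": "play_rows", "arguments": {"deltas": [{"dx": 0, "dy": 0, "dz": 0, "yaw": 0, "jaw": 0.3}, {"dx": 0, "dy": 0, "dz": -20, "yaw": 0, "jaw": 0.3}, {"dx": 0, "dy": 0, "dz": -25, "yaw": 0, "jaw": 0.3}, {"dx": 0, "dy": 0, "dz": -15, "yaw": 0, "jaw": 0.3}, {"dx": 0, "dy": 0, "dz": -5, "yaw": 0, "jaw": 0.3}, {"dx": 0, "dy": 0, "dz": 0, "yaw": 0, "jaw": 0.3}, {"dx": 0, "dy": 0, "dz": 0, "yaw": 0, "jaw": 0.3}]}}

```text
t: 18.0
eef_pos: [0.5104, -0.1728, 0.0681]
ee_rot: [[0.451, 0.893, 0.001], [0.893, -0.451, 0.0], [0.001, 0.001, -1.0]]
ft_force: [0.1, -0.2, -2.8]
grip_width: 0.485
gripper_force: 41.1
```

Down 30 (to about 0.038), release, retreat toward green.

Emit:
{"name": "play_rows", "arguments": {"deltas": [{"dx": 0, "dy": -1, "dz": -10, "yaw": 0, "jaw": 0.3}, {"dx": 0, "dy": 0, "dz": -10, "yaw": 0, "jaw": 0.3}, {"dx": 0, "dy": 0, "dz": -7, "yaw": 0, "jaw": 0.3}, {"dx": 0, "dy": 0, "dz": -3, "yaw": 0, "jaw": 0.3}, {"dx": 0, "dy": 0, "dz": 0, "yaw": 0, "jaw": 0.3}, {"dx": 0, "dy": 0, "dz": 0, "yaw": 0, "jaw": 0.52}, {"dx": 0, "dy": 0, "dz": 0, "yaw": 0, "jaw": 0.6}, {"dx": 0, "dy": 0, "dz": 0, "yaw": 0, "jaw": 0.75}]}}

```text
t: 18.8
eef_pos: [0.5097, -0.1747, 0.0372]
ee_rot: [[0.452, 0.892, 0.0], [0.892, -0.452, 0.0], [0.0, 0.0, -1.0]]
ft_force: [-0.5, -0.4, 0.4]
grip_width: 0.741
gripper_force: 0.0
```

Emit:
{"name": "play_rows", "arguments": {"deltas": [{"dx": 0, "dy": 0, "dz": 0, "yaw": 0, "jaw": 0.75}, {"dx": 0, "dy": 0, "dz": 15, "yaw": 0, "jaw": 0.75}, {"dx": 0, "dy": 0, "dz": 25, "yaw": 0, "jaw": 0.75}, {"dx": 0, "dy": 0, "dz": 25, "yaw": 0, "jaw": 0.75}, {"dx": 0, "dy": 0, "dz": 25, "yaw": 0, "jaw": 0.75}, {"dx": 2, "dy": 20, "dz": 0, "yaw": 0, "jaw": 0.75}, {"dx": 5, "dy": 40, "dz": 0, "yaw": 0, "jaw": 0.75}, {"dx": 5, "dy": 40, "dz": 0, "yaw": 0, "jaw": 0.75}]}}

```text
t: 19.6
eef_pos: [0.5217, -0.0745, 0.1275]
ee_rot: [[0.454, 0.891, 0.001], [0.891, -0.454, -0.0], [0.0, 0.001, -1.0]]
ft_force: [1.5, 0.7, -0.7]
grip_width: 0.747
gripper_force: 0.0
```

Emit:
{"name": "play_rows", "arguments": {"deltas": [{"dx": 5, "dy": 40, "dz": 0, "yaw": 0, "jaw": 0.75}, {"dx": 5, "dy": 40, "dz": 0, "yaw": 0, "jaw": 0.75}, {"dx": 5, "dy": 40, "dz": 0, "yaw": 0, "jaw": 0.75}, {"dx": 5, "dy": 40, "dz": 0, "yaw": 0, "jaw": 0.75}, {"dx": 5, "dy": 40, "dz": 0, "yaw": 0, "jaw": 0.75}, {"dx": 5, "dy": 40, "dz": 0, "yaw": 0, "jaw": 0.75}, {"dx": 5, "dy": 40, "dz": 0, "yaw": 0, "jaw": 0.75}, {"dx": 5, "dy": 40, "dz": 0, "yaw": 0, "jaw": 0.75}]}}

```text
t: 20.4
eef_pos: [0.5616, 0.2469, 0.1272]
ee_rot: [[0.452, 0.892, 0.0], [0.892, -0.452, -0.0], [-0.0, 0.0, -1.0]]
ft_force: [1.1, 0.4, 0.4]
grip_width: 0.746
gripper_force: 0.0
```

Emit:
{"name": "play_rows", "arguments": {"deltas": [{"dx": 5, "dy": 36, "dz": 0, "yaw": 0, "jaw": 0.75}, {"dx": 4, "dy": 22, "dz": 0, "yaw": 0, "jaw": 0.75}, {"dx": 0, "dy": 9, "dz": 0, "yaw": 0, "jaw": 0.75}, {"dx": 0, "dy": 0, "dz": 0, "yaw": 0, "jaw": 0.75}, {"dx": 0, "dy": 0, "dz": 0, "yaw": 0, "jaw": 0.75}, {"dx": 0, "dy": 0, "dz": 0, "yaw": 0, "jaw": 0.75}]}}

```text
t: 21.0
eef_pos: [0.571, 0.31, 0.1272]
ee_rot: [[0.454, 0.891, -0.0], [0.891, -0.454, -0.001], [-0.001, 0.001, -1.0]]
ft_force: [-0.2, -0.5, 0.8]
grip_width: 0.751
gripper_force: 0.0
```

Run:
```python
from h import *
cv2.imwrite("pics/side5.png",cv2.resize(ctrl.snapshot("side")[130:340,150:430],None,fx=2.5,fy=2.5))
```

```text
(no output)
```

View pics/side5.png

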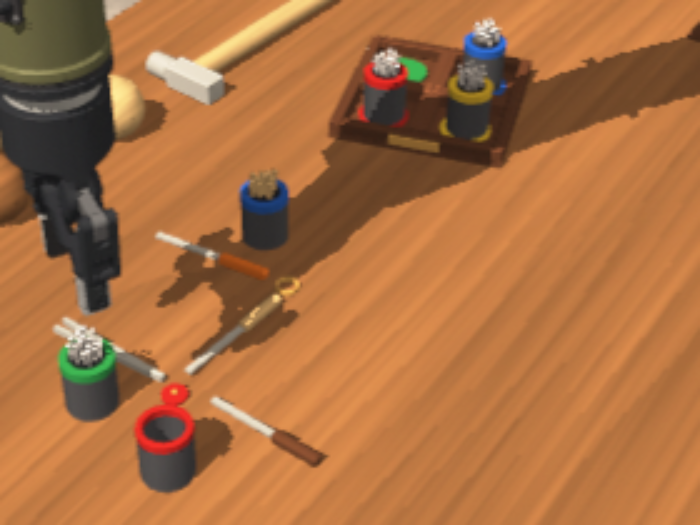

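Three pots stand on their discs and the empty and sticks pots have not moved. The gripper is above green, so I'll descend.

Emit:
{"name": "play_rows", "arguments": {"deltas": [{"dx": 0, "dy": 1, "dz": -25, "yaw": 0, "jaw": 0.75}, {"dx": 0, "dy": 0, "dz": -25, "yaw": 0, "jaw": 0.75}, {"dx": 0, "dy": 0, "dz": -25, "yaw": 0, "jaw": 0.75}, {"dx": 0, "dy": 0, "dz": -16, "yaw": 0, "jaw": 0.75}, {"dx": 0, "dy": 0, "dz": -9, "yaw": 0, "jaw": 0.75}, {"dx": 0, "dy": 0, "dz": 0, "yaw": 0, "jaw": 0.75}, {"dx": 0, "dy": 0, "dz": 0, "yaw": 0, "jaw": 0.6}, {"dx": 0, "dy": 0, "dz": 0, "yaw": 0, "jaw": 0.55}]}}

```text
t: 21.85
eef_pos: [0.5712, 0.3137, 0.0285]
ee_rot: [[0.452, 0.892, 0.002], [0.892, -0.452, 0.001], [0.002, 0.001, -1.0]]
ft_force: [-0.6, 0.1, 0.3]
grip_width: 0.55
gripper_force: 0.0
```

Emit:
{"name": "play_rows", "arguments": {"deltas": [{"dx": 0, "dy": 0, "dz": 0, "yaw": 0, "jaw": 0.4}, {"dx": 0, "dy": 0, "dz": 0, "yaw": 0, "jaw": 0.4}, {"dx": 0, "dy": 0, "dz": 0, "yaw": 0, "jaw": 0.3}, {"dx": 0, "dy": 0, "dz": 0, "yaw": 0, "jaw": 0.3}, {"dx": 0, "dy": 0, "dz": 0, "yaw": 0, "jaw": 0.3}]}}

```text
t: 22.35
eef_pos: [0.5714, 0.3136, 0.0286]
ee_rot: [[0.452, 0.892, 0.002], [0.892, -0.452, 0.001], [0.002, 0.002, -1.0]]
ft_force: [-0.4, -0.8, 6.6]
grip_width: 0.482
gripper_force: 40.1
```

Emit:
{"name": "play_rows", "arguments": {"deltas": [{"dx": 0, "dy": 0, "dz": 10, "yaw": 0, "jaw": 0.3}, {"dx": 0, "dy": 0, "dz": 28, "yaw": 0, "jaw": 0.3}, {"dx": 0, "dy": 0, "dz": 32, "yaw": 0, "jaw": 0.3}, {"dx": 0, "dy": 0, "dz": 32, "yaw": 0, "jaw": 0.3}, {"dx": 1, "dy": -18, "dz": 18, "yaw": 0, "jaw": 0.3}, {"dx": 3, "dy": -36, "dz": 0, "yaw": 0, "jaw": 0.3}, {"dx": 3, "dy": -36, "dz": 0, "yaw": 0, "jaw": 0.3}, {"dx": 3, "dy": -36, "dz": 0, "yaw": 0, "jaw": 0.3}]}}

```text
t: 23.15
eef_pos: [0.5802, 0.1861, 0.1479]
ee_rot: [[0.451, 0.892, 0.0], [0.892, -0.451, -0.0], [-0.0, 0.0, -1.0]]
ft_force: [1.2, -0.5, -1.6]
grip_width: 0.482
gripper_force: 40.9
```

Emit:
{"name": "play_rows", "arguments": {"deltas": [{"dx": 3, "dy": -36, "dz": 0, "yaw": 0, "jaw": 0.3}, {"dx": 3, "dy": -36, "dz": 0, "yaw": 0, "jaw": 0.3}, {"dx": 3, "dy": -36, "dz": 0, "yaw": 0, "jaw": 0.3}, {"dx": 3, "dy": -36, "dz": 0, "yaw": 0, "jaw": 0.3}, {"dx": 3, "dy": -36, "dz": 0, "yaw": 0, "jaw": 0.3}, {"dx": 3, "dy": -36, "dz": 0, "yaw": 0, "jaw": 0.3}, {"dx": 3, "dy": -36, "dz": 0, "yaw": 0, "jaw": 0.3}, {"dx": 3, "dy": -36, "dz": 0, "yaw": 0, "jaw": 0.3}]}}

```text
t: 23.95
eef_pos: [0.6042, -0.1021, 0.1477]
ee_rot: [[0.452, 0.892, -0.0], [0.892, -0.452, 0.0], [-0.0, -0.0, -1.0]]
ft_force: [0.5, -0.6, -1.3]
grip_width: 0.487
gripper_force: 40.9
```

Emit:
{"name": "play_rows", "arguments": {"deltas": [{"dx": 3, "dy": -36, "dz": 0, "yaw": 0, "jaw": 0.3}, {"dx": 3, "dy": -36, "dz": 0, "yaw": 0, "jaw": 0.3}, {"dx": 3, "dy": -34, "dz": 0, "yaw": 0, "jaw": 0.3}, {"dx": 0, "dy": -16, "dz": 0, "yaw": 0, "jaw": 0.3}, {"dx": 0, "dy": -6, "dz": 0, "yaw": 0, "jaw": 0.3}, {"dx": 0, "dy": 0, "dz": 0, "yaw": 0, "jaw": 0.3}, {"dx": 0, "dy": 0, "dz": 0, "yaw": 0, "jaw": 0.3}, {"dx": 0, "dy": 0, "dz": 0, "yaw": 0, "jaw": 0.3}]}}

```text
t: 24.75
eef_pos: [0.6139, -0.2263, 0.1476]
ee_rot: [[0.449, 0.893, 0.0], [0.893, -0.449, 0.001], [0.001, -0.0, -1.0]]
ft_force: [0.0, 0.1, -1.1]
grip_width: 0.488
gripper_force: 40.9
```

Emit:
{"name": "play_rows", "arguments": {"deltas": [{"dx": 1, "dy": 0, "dz": -20, "yaw": 0, "jaw": 0.3}, {"dx": 0, "dy": 0, "dz": -25, "yaw": 0, "jaw": 0.3}, {"dx": 0, "dy": 0, "dz": -25, "yaw": 0, "jaw": 0.3}, {"dx": 0, "dy": 0, "dz": -15, "yaw": 0, "jaw": 0.3}, {"dx": 0, "dy": 0, "dz": -10, "yaw": 0, "jaw": 0.3}, {"dx": 0, "dy": 0, "dz": 0, "yaw": 0, "jaw": 0.3}, {"dx": 0, "dy": 0, "dz": 0, "yaw": 0, "jaw": 0.3}]}}

```text
t: 25.45
eef_pos: [0.6152, -0.2285, 0.0531]
ee_rot: [[0.452, 0.892, 0.001], [0.892, -0.452, -0.0], [0.0, 0.001, -1.0]]
ft_force: [0.6, 0.8, -2.4]
grip_width: 0.486
gripper_force: 40.9
```

Emit:
{"name": "play_rows", "arguments": {"deltas": [{"dx": 0, "dy": 0, "dz": -7, "yaw": 0, "jaw": 0.3}, {"dx": 0, "dy": 0, "dz": -5, "yaw": 0, "jaw": 0.3}, {"dx": 0, "dy": 0, "dz": -3, "yaw": 0, "jaw": 0.3}, {"dx": 0, "dy": 0, "dz": 0, "yaw": 0, "jaw": 0.3}, {"dx": 0, "dy": 0, "dz": 0, "yaw": 0, "jaw": 0.3}, {"dx": 0, "dy": 0, "dz": 0, "yaw": 0, "jaw": 0.52}, {"dx": 0, "dy": 0, "dz": 0, "yaw": 0, "jaw": 0.6}, {"dx": 0, "dy": 0, "dz": 0, "yaw": 0, "jaw": 0.75}]}}

```text
t: 26.25
eef_pos: [0.6146, -0.2287, 0.0372]
ee_rot: [[0.452, 0.892, 0.0], [0.892, -0.452, 0.0], [0.0, 0.0, -1.0]]
ft_force: [-0.6, -1.1, 0.7]
grip_width: 0.742
gripper_force: 0.0
```

Emit:
{"name": "play_rows", "arguments": {"deltas": [{"dx": 0, "dy": 0, "dz": 0, "yaw": 0, "jaw": 0.75}, {"dx": 0, "dy": 0, "dz": 15, "yaw": 0, "jaw": 0.75}, {"dx": 0, "dy": 0, "dz": 25, "yaw": 0, "jaw": 0.75}, {"dx": 0, "dy": 0, "dz": 30, "yaw": 0, "jaw": 0.75}, {"dx": 0, "dy": 0, "dz": 40, "yaw": 0, "jaw": 0.75}, {"dx": -15, "dy": -40, "dz": 20, "yaw": 0, "jaw": 0.75}, {"dx": -15, "dy": -40, "dz": 0, "yaw": 0, "jaw": 0.75}, {"dx": -15, "dy": -40, "dz": 0, "yaw": 0, "jaw": 0.75}]}}

```text
t: 27.05
eef_pos: [0.5697, -0.35, 0.1699]
ee_rot: [[0.451, 0.893, 0.003], [0.893, -0.451, -0.002], [-0.0, 0.003, -1.0]]
ft_force: [-0.1, -1.4, -0.5]
grip_width: 0.748
gripper_force: 0.0
```

Emit:
{"name": "play_rows", "arguments": {"deltas": [{"dx": -20, "dy": -35, "dz": 0, "yaw": 0, "jaw": 0.75}, {"dx": -20, "dy": -35, "dz": 0, "yaw": 0, "jaw": 0.75}, {"dx": -20, "dy": -35, "dz": 0, "yaw": 0, "jaw": 0.75}, {"dx": -20, "dy": -30, "dz": 0, "yaw": 0, "jaw": 0.75}, {"dx": -20, "dy": -25, "dz": 0, "yaw": 0, "jaw": 0.75}, {"dx": -10, "dy": -15, "dz": 0, "yaw": 0, "jaw": 0.75}, {"dx": 0, "dy": 0, "dz": 0, "yaw": 0, "jaw": 0.75}, {"dx": 0, "dy": 0, "dz": 0, "yaw": 0, "jaw": 0.75}]}}

```text
t: 27.85
eef_pos: [0.4606, -0.5225, 0.1678]
ee_rot: [[0.451, 0.892, 0.001], [0.892, -0.451, 0.001], [0.001, 0.001, -1.0]]
ft_force: [0.3, 0.2, 0.5]
grip_width: 0.748
gripper_force: 0.0
```

Run:
```python
from h import *
I={n:ctrl.snapshot(n) for n in("top","side")}
D={"red":(.589,-.148),"yellow":(.510,-.173),"blue":(.536,-.254),"green":(.615,-.228)}
V={}
for n in I:
    b=cv2.resize(I[n],None,fx=4,fy=4,interpolation=cv2.INTER_CUBIC)
    for x,y in D.values():
        for r,z in((.0215,.059),(.025,.009)):
            cv2.polylines(b,[((proj(n,ring(x,y,r,[z]))+.5)*4).astype(int)],True,(255,255,255) if z>.05 else (255,0,255),1)
    c=(proj(n,[[.5625,-.2,.03]])[0]*4).astype(int); V[n]=b[c[1]-270:c[1]+270,c[0]-200:c[0]+200]
cv2.imwrite("pics/end.png",np.hstack([V["top"],V["side"]])); cv2.imwrite("pics/endtop.png",I["top"])
for k in("empty","sticks"):
    c,uv=POT[k]; print(k,fit("top",I["top"],c,ray("top",uv,.05)[:2],.0215,[.042,.05],18))
```

```text
empty (array([0.4781, 0.3331]), array([-0.5, -1.3,  0.5,  1.3]))
sticks (array([0.58  , 0.0694]), array([-0.7, -0.3,  0.7,  0.3]))
```

View pics/end.png

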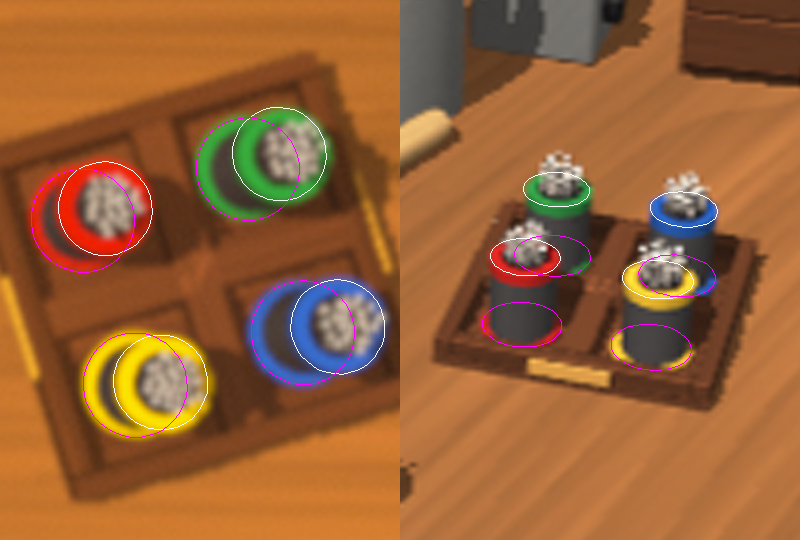

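The four pots stand upright, and each collar matches the predicted ring on its own disc to within a few mm. The look-alikes have not moved, so I'm handing in.

```bash
python3 -c "
from rig import ctrl
print(ctrl.close_job())"
```

```text
the job is handed in; nothing more can be done
None
```

All four bur pots stand upright within a few mm of the centre of their own colour's disc, the empty pot and the pot of sticks did not move, and the job was handed in at about 28 s; no verdict came back.

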